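# Stow the ridge pad under the tool case's tray

## Task

The print run is over: put the long ridge-shaped printing pad away in the compartment underneath the tool case's top tray. Swing the tray up and all the way over by its grip bar until it rests open, set the pad upright in the compartment, then bring the tray back and lower it gently, without letting it drop, until it sits fully closed on the case.

Things in the scene. Friction and masses are not known exactly. Their poses are not given: they have to be found in the camera images.
- tray (a joint): swing of the case's cantilever tray, rad: 0 closed on the case (start), 2.37 fully over, resting open beside the case. Top of the arc at 1.19: past it gravity carries the tray on to open, before it back to closed; it stays at either end by itself. Moving weight about 0.45 kg, light friction. Two pairs of parallel arms keep the tray level all the way.
- tray_handle (a point): centre of the tray's grip bar: dark steel, 108 long (case's x), 14 wide, 16 high (mm), mid-tray, centre 27 above the tray's rim, clear beneath. Axes always as bay. From closed it moves by y = 110 (cos 0.384 - cos(0.384 + q)), z = 110 (sin(0.384 + q) - sin 0.384) mm along the case's axes, q = tray: up 69 at the top; 204 to +y, at its first height, when open.
- bay (a point): centre of the compartment's floor in the grey tool case (fixed; floor 5 above the table). x: the case's long side, y: the side the tray swings to (robot's left), z up. Compartment 210 (x) by 150 (y), 75 deep, empty; case 220 by 160 by 80 high. The closed tray (218 by 158, 32 high) covers it, the bar's centre 137 above this point. Tray open, nothing is above the compartment.
- ridge_pad_center (a point): centre, half-way up, of the loose printing pad to put away: 80 long (x), 40 wide (y), 50 high (z), standing upright. Aluminium plate, on it pale green silicone, sides upright to 28 above the table, then sloping like a roof to a long ridge along x. Grip low, across the 40 mm. About 0.18 kg. Two other such pads stand near: a round dome and a square pyramid.
Mind the look-alikes: they are no part of the job. What is shaped like the part that bears ridge_pad_center but pink or yellow is not meant.

How it is judged:
By the outcome, as a careful person would: the job done as asked, in the order asked, and still so for the second after the job is handed in, with the robot touching nothing.
It also fails if it takes over 72 s, if anything falls off the work surface, if the arm or the gripper's body presses on something with over 40 N, if the wrist force passes 120 N, or if a joint passes its speed limit or range.

## Robot

A 6-joint arm with a two-finger parallel gripper is mounted at the origin on the work surface. World frame = base frame: x ahead of the robot, y to its left, z up, the work surface at z = 0. Lengths are in m, angles in rad, forces in N, time in s.
With the tool pointing down it reaches from about 0.275 to 0.775 m from the base axis. Payload 14.6 kg.
Tool frame: the origin (TCP) lies at the very end of the fingers, on their centre line; the grasp point (between the pads) lies tcp_to_grasp behind it (tcp_to_grasp is the distance from the TCP to the grasp point, in m); z points along the fingers, y is the line along which they close (so a half turn about z gives the same grasp; the last joint's range is limited). The gripper opens to 85 mm and grips with 20 to 120 N. Pads are 22 mm wide; open, the fingers measure 114 mm over their backs; the gripper's body (76 mm by 85 mm) begins 54 mm behind the grasp point. The pads swing forward as they close: fully open they stand 13 mm farther back than shut.
Start: joints at [0.987, 0.263, -0.048, 1.259, 0, 1.415], TCP at [0.218, 0.477, 0.206] pointing down, gripper open.
Joint ranges: [-2.65, 2.65], [-0.89, 1.7], [-1.18, 1.37], [-2.13, 2.11], [-1.35, 1.29], [-3.14, 3.14]. Speed limits (rad/s): [1.89, 1.89, 2.57, 2.79, 3.14, 3.14].

## Interface

Orientations are given as a 3x3 rotation matrix whose columns are the frame's x, y, z axes.
In Python, from rig import read_state, snapshot, camera_params, close_job, regions_of, tcp_to_grasp gives the robot as it stands.
- The arm moves only by the tool apply_moves, never from a script. Its argument "plan" is a list that holds one entry, the list of rows, each a list of 5 numbers: the finger opening in m, from 0 to 0.0854, then the shift along the tool's x, y, z in m, then the turn about the tool's z in rad. A call has 1 to 10 rows; each row is the pose to reach, as a shift and turn from the pose commanded when the call began, along the tool's axes at that moment; what a row does not reach only later rows make up. A row lasts 1/10 s, in which the tool goes at most 50 mm and 8.59 degrees, less where a joint would pass 70% of its speed; a pose out of reach is approached as far as the arm can. A call with a gripper value outside its range is refused whole. The fingers move at their own pace and stop on an object; the grip force is fixed at half the most. Time passes only in rows, so rows that repeat a pose let the fingers close. It gives the time, the measured TCP pose, the force, the opening and the grip force at its end, in the units of the state.
- read_state(): the state, without advancing time (a new reading comes with each control period).
- snapshot(name): name is "scene" or "top" or "wrist"; returns the picture (384x512x3 uint8, red, green, blue); there is no depth.
- camera_params(name): a dict with "K" (3x3 intrinsics, pixels), "eye" and "attitude" of the camera in the world. Camera axes: x right, y down, z forward; pixel columns grow to the right and rows downward; lengths in m; the calibration is good to about 2 mm. A picture is of the moment at which its call begins: read the wrist's pose just before it. camera_params takes no time and is no camera call; for the wrist camera it gives the pose at the moment of the call.
- close_job(): hands the job in; it is judged then, once.
Trained networks look in the newest picture that a camera, given by its name, has taken for a name from the list of things; names that differ only in an ending like _2 or _b are one class to them, and where a whole thing is asked for, a point or a joint stands for the part that bears it (a point fixed in the world has none). Each returns a list of dicts, best first, with "conf" (0 to 1); they miss things now and then, are a little off and sometimes report something else, mostly with a low value. They report only what shows in the picture. A call takes as long as a camera call. They do not tell look-alikes from the thing itself.
- regions_of(camera, label): "region" (384x512 bool, what is visible of it) and "rect" ([centre column, centre row, width, height] in pixels, round what is visible of it).
The state is a dict: "t": time; "joint_pos": joint angles; "qd": joint speeds; "effort": joint torques, N m; "tool_pos": TCP position; "tcp_rot": TCP orientation; "force": force on the tool from outside, world axes, zero at the start; "ft_torque": the same for the moment, N m; "gripper_width": opening from 0.0 (shut) to 1.0 (fully open); "grasp_force": force on a finger pad.
Only numpy, scipy, OpenCV 4.12 (cv2) and the standard library are available. Lean on these libraries where they do the work, as an engineer would, in place of code of your own. Each camera call takes 0.05 s, during which the arm holds its last target. There are 200 camera calls.

## Working session

There is one attempt and no reset: what is moved stays moved. The work goes in short steps, Python scripts to look and compute and a tool call to move; the robot and the scene stay as the last step left them, time stands still between calls to the robot, and variables do not carry over. Pictures are saved under pics/ and viewed, at most 10 in all, crops included, and the job is handed in when it is done.

Besides the shell and the picture viewer there is one more tool, called after "Emit:" as name(argument=value, ...) on one line, values as JSON. apply_moves: Moves the arm, as the interface text tells. Its arguments: {"type":"object","properties":{"plan":{"type":"array"}},"required":["plan"]}

```bash
mkdir -p pics; ls; python3 - <<'E'
from rig import *
import cv2,numpy as np
s=read_state();print({k:np.round(v,3).tolist() for k,v in s.items()});print(tcp_to_grasp)
a=[]
for c in("scene","top"):
    im=snapshot(c);a.append(im);p=camera_params(c);print(c,{k:np.round(v,3).tolist() for k,v in p.items()})
    cv2.imwrite(f"pics/{c}0.png",cv2.cvtColor(im,cv2.COLOR_RGB2BGR))
    for l in("tray","tray_handle","ridge_pad_center"):
        for r in regions_of(c,l):print(c,l,r["conf"],np.round(r["rect"],1))
E
```

```text
pics
{'t': 0.0, 'joint_pos': [0.987, 0.264, -0.049, 1.259, -0.0, 1.416], 'qd': [-0.001, 0.001, -0.001, 0.001, 0.0, -0.0], 'effort': [0.003, -63.762, 38.457, 0.014, 0.0, -0.0], 'tool_pos': [0.218, 0.477, 0.205], 'tcp_rot': [[-0.909, 0.416, -0.001], [0.416, 0.909, -0.001], [0.0, -0.001, -1.0]], 'force': [0.419, -0.252, -0.156], 'ft_torque': [0.003, 0.052, 0.012], 'grasp_force': 0.0, 'gripper_width': 0.999}
0.0187
scene {'K': [[414.011, 0.0, 254.811], [0.0, 414.011, 197.586], [0.0, 0.0, 1.0]], 'eye': [0.804, 0.273, 0.775], 'attitude': [[-0.747, 0.53, -0.401], [0.664, 0.612, -0.43], [0.018, -0.588, -0.809]]}
scene tray 0.61 [294.6 293.4 150.9 142.5]
scene tray_handle 0.86 [296.8 289.9 150.5 142.3]
scene ridge_pad_center 0.97 [214.2 198.1  40.5  32.9]
scene ridge_pad_center 0.86 [279.6 182.2  37.   39.1]
scene ridge_pad_center 0.63 [265.1 224.2  28.9  41.1]
scene ridge_pad_center 0.62 [209.6 256.   45.4  43. ]
scene ridge_pad_center 0.58 [358.3 243.6  40.8  34.1]
scene ridge_pad_center 0.49 [294.8 295.6 157.3 157.1]
top {'K': [[485.497, 0.0, 249.273], [0.0, 485.497, 190.354], [0.0, 0.0, 1.0]], 'eye': [0.315, -0.069, 1.197], 'attitude': [[0.017, -0.986, 0.168], [-1.0, -0.018, -0.006], [0.009, -0.168, -0.986]]}
top tray 0.85 [173.1 175.   74.   96. ]
top tray_handle 0.85 [171.3 174.4  76.5  99.6]
top ridge_pad_center 0.79 [175.  261.3  34.2  30.4]
top ridge_pad_center 0.78 [243.2 212.5  35.3  37. ]
top ridge_pad_center 0.66 [292.6 202.1  28.1  35.1]
top ridge_pad_center 0.66 [271.6 258.6  35.5  15.3]
top ridge_pad_center 0.58 [251.8 159.1  30.3  18.2]
```

View pics/scene0.png

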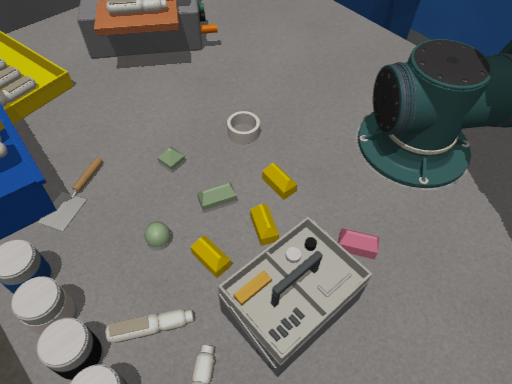

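View pics/top0.png

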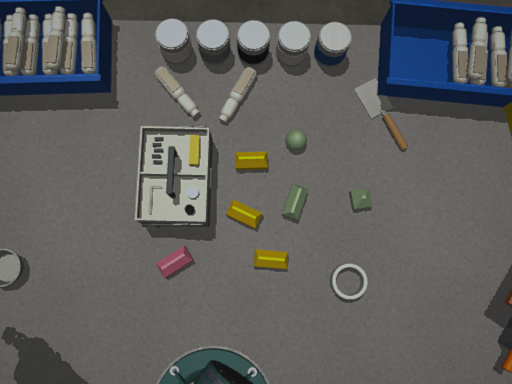

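Green candidates are the dome (scene 157,234), the flat pyramid (172,158) and the ridge (217,195; top 294,202). The yellow and pink ridges are look-alikes. The green one at top (294,202) fits the description. I'll confirm it in a crop and fit the models.

```bash
cat >h.py <<'E'
from rig import *
import cv2,numpy as np
from scipy.optimize import minimize
def proj(P,p):
    c=(np.asarray(P)-p["eye"])@np.asarray(p["attitude"]);q=c@np.asarray(p["K"]).T
    return q[:,:2]/q[:,2:]
def ray(uv,z,p):
    d=np.asarray(p["attitude"])@np.linalg.solve(p["K"],[uv[0],uv[1],1.]);e=np.asarray(p["eye"])
    return e+d*(z-e[2])/d[2]
def box(lx,ly,z0,z1):
    return np.array([[a*lx/2,b*ly/2,z] for a in(-1,1) for b in(-1,1) for z in(z0,z1)])
def place(pts,v):
    c,s=np.cos(v[2]),np.sin(v[2]);return pts@np.array([[c,s,0],[-s,c,0],[0,0,1]])+[v[0],v[1],0]
S=4
def sil(pts,v,p,shape=(384,512)):
    h=cv2.convexHull(((proj(place(pts,v),p)+.5)*S*16).astype(np.int32))
    m=np.zeros((shape[0]*S,shape[1]*S),np.uint8);cv2.fillPoly(m,[h],1,shift=4);return cv2.resize(m.astype(np.float32),(shape[1],shape[0]),interpolation=cv2.INTER_AREA)
def fit(pts,v0,obs,steps=(.01,.01,.1)):
    def cost(v): return -sum(np.minimum(m,sil(pts,v,p)).sum()/np.maximum(m,sil(pts,v,p)).sum() for m,p in obs)/len(obs)
    v0=np.array(v0,float);s=np.vstack([v0]+[v0+np.eye(3)[i]*steps[i] for i in range(3)])
    r=minimize(cost,v0,method="Nelder-Mead",options=dict(initial_simplex=s,xatol=1e-4,fatol=1e-5));return r.x,-r.fun
PAD=np.vstack([box(.08,.04,0,.028),[[-.036,0,.05],[.036,0,.05]]])
BAR=box(.108,.014,.134,.150)
def near(mask,uv):
    n,l,st,ce=cv2.connectedComponentsWithStats(mask.astype(np.uint8));i=1+np.argmin(np.hypot(*(ce[1:]-uv).T)-0*st[1:,4]);return (l==i)
E
python3 - <<'E'
from h import *
pc={c:camera_params(c) for c in("scene","top")}
im={c:cv2.cvtColor(cv2.imread(f"pics/{c}0.png"),cv2.COLOR_BGR2RGB) for c in pc}
g={};b={}
for c,uv,ub in(("scene",(217,195),(297,279)),("top",(294,202),(171,170))):
    h=cv2.cvtColor(im[c],cv2.COLOR_RGB2HSV)
    m=(h[...,0]>35)&(h[...,0]<85)&(h[...,1]>35)&(h[...,2]>60)
    g[c]=near(m,uv)
    k=cv2.morphologyEx((im[c].max(2)<75).astype(np.uint8),cv2.MORPH_OPEN,np.ones((3,3)))
    w=np.zeros_like(k);w[ub[1]-32:ub[1]+32,ub[0]-30:ub[0]+30]=1
    n,l,st,ce=cv2.connectedComponentsWithStats(k*w)
    print(c,st[1:].tolist(),g[c].sum())
    b[c]=l==1+np.argmax(st[1:,4])
    b[c]=b[c]
print("pad guess",[ray(u,.025,pc[c]).round(4) for c,u in(("scene",(217,195)),("top",(294,202)))])
print("bar guess",[ray(u,.142,pc[c]).round(4) for c,u in(("scene",(297,279)),("top",(171,170)))])
x0=ray((294,202),.025,pc["top"]);b0=ray((171,170),.142,pc["top"])
for cs in(("scene",),("top",),("scene","top")):
    for y in (-.5,):
        print(cs,"pad",*fit(PAD,(x0[0],x0[1],y),[(g[c].astype(np.float32),pc[c]) for c in cs]))
    print(cs,"bar",*fit(BAR,(b0[0],b0[1],0),[(b[c].astype(np.float32),pc[c]) for c in cs]))
o=[]
vp=fit(PAD,(x0[0],x0[1],-.5),[(g[c].astype(np.float32),pc[c]) for c in pc])[0]
vb=fit(BAR,(b0[0],b0[1],0),[(b[c].astype(np.float32),pc[c]) for c in pc])[0]
CASE=[box(.108,.014,.134,.15),box(.218,.158,.083,.115)]
vis=[]
for c,(u,v) in(("scene",(255,250)),("top",(220,190))):
    A=cv2.resize(im[c],None,fx=4,fy=4,interpolation=cv2.INTER_CUBIC)
    for pts,vv in((PAD,vp),(BAR,vb),(CASE[1][1::2],vb)):
        hh=cv2.convexHull(((proj(place(pts,vv),pc[c])+.5)*4).astype(np.int32));cv2.polylines(A,[hh],True,(255,0,0),1)
    vis.append(A[max(0,v*4-300):v*4+300,u*4-400:u*4+400])
A=np.hstack([cv2.resize(vis[0],(400,300)),cv2.resize(vis[1],(400,300))])
cv2.imwrite("pics/fit.png",cv2.cvtColor(vis[1],cv2.COLOR_RGB2BGR));cv2.imwrite("pics/fits.png",cv2.cvtColor(vis[0],cv2.COLOR_RGB2BGR))
E
```

```text
scene [[305, 247, 11, 4, 31], [308, 259, 12, 13, 92], [290, 281, 5, 4, 19], [272, 291, 8, 15, 97]] 656
top [[142, 138, 3, 4, 12], [155, 138, 8, 3, 24], [153, 144, 3, 3, 9], [155, 149, 7, 3, 21], [173, 150, 4, 8, 29], [141, 152, 3, 6, 18], [152, 155, 8, 3, 24], [172, 159, 3, 9, 27], [154, 161, 8, 3, 24], [171, 173, 4, 5, 18], [171, 181, 3, 7, 21], [169, 192, 7, 7, 37]] 556
pad guess [array([ 0.4914, -0.1863,  0.025 ]), array([ 0.4885, -0.1855,  0.025 ])]
bar guess [array([0.5479, 0.1072, 0.142 ]), array([0.5379, 0.0991, 0.142 ])]
('scene',) pad [ 0.48860211 -0.19159023 -0.40095081] 0.8248106241226196
('scene',) bar [0.56445291 0.07847487 0.70519147] 0.17558547854423523
('top',) pad [ 0.4908293  -0.18788794 -0.34214614] 0.9410382509231567
('top',) bar [0.52036803 0.10191574 0.18802389] 0.10210417211055756
('scene', 'top') pad [ 0.49084431 -0.18824786 -0.33196093] 0.8721250295639038
('scene', 'top') bar [0.50474952 0.11236991 0.71608992] 0.056096166372299194
```

View pics/fit.png

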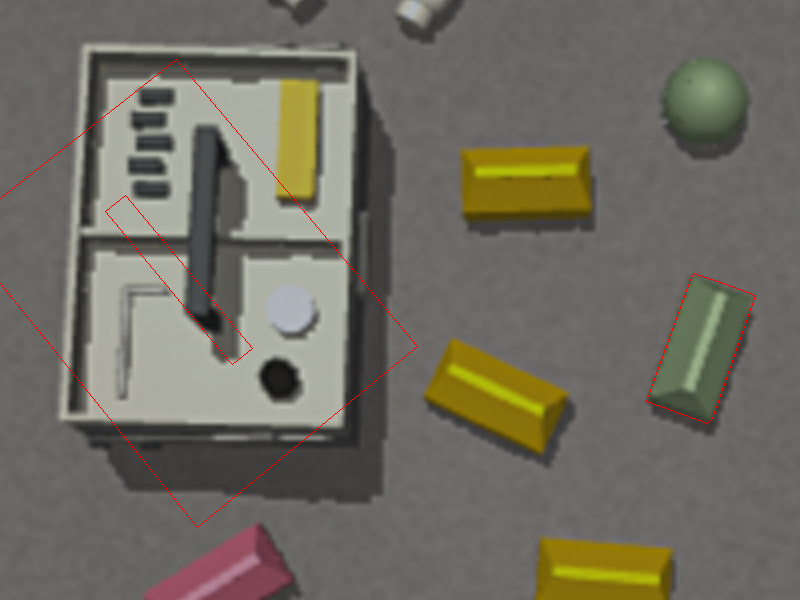

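View pics/fits.png

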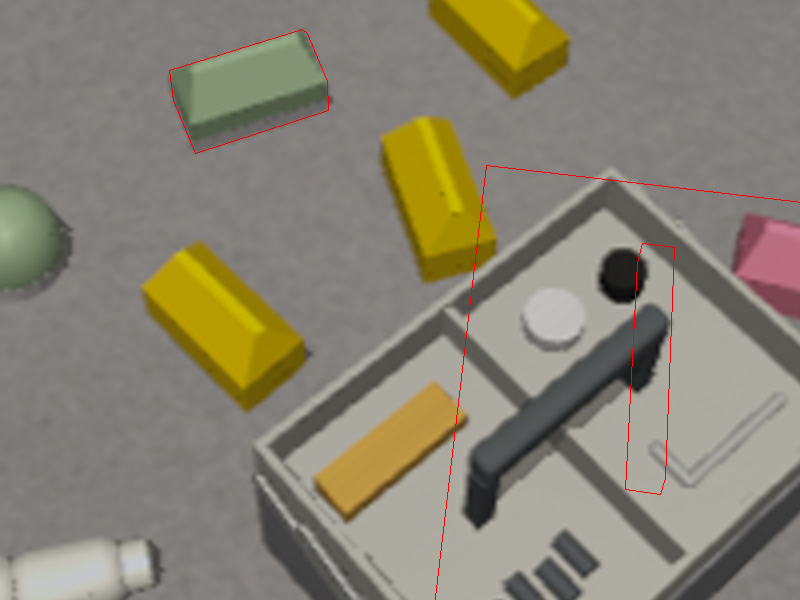

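The green ridge is confirmed: top crop (700,347), and the outline fits. The bar segmentation failed, so I'll use the rim corners and bar ends read off the crops.

```bash
python3 - <<'E'
from h import *
t=camera_params("top");s=camera_params("scene")
T=lambda x,y:((480+x)/4-.5,(460+y)/4-.5)
Sc=lambda x,y:((620+x)/4-.5,(700+y)/4-.5)
c=np.array([ray(T(*q),.115,t) for q in((83,45),(357,50),(345,428),(60,420))])
print(c.round(4),c.mean(0),[np.linalg.norm(c[i]-c[i-1]).round(4) for i in range(4)])
for a,b in((0,3),(1,2)):
    d=c[a]-c[b];print("yaw",np.arctan2(d[1],d[0]))
for a,b in((0,1),(3,2)):
    d=c[a]-c[b];print("yaw",np.arctan2(-d[0],d[1]))
a=ray(T(206,126),.15,t);b=ray(T(199,316),.15,t);d=a-b
print("bar top",a,b,(a+b)/2,np.linalg.norm(d),np.arctan2(d[1],d[0]))
a=ray(Sc(485,455),.15,s);b=ray(Sc(654,312),.15,s);d=a-b
print("bar scene",a,b,(a+b)/2,np.linalg.norm(d),np.arctan2(d[1],d[0]))
for q in((612,172),(257,447)):print(ray(Sc(*q),.115,s))
E
```

```text
[[0.6465 0.1789 0.115 ]
 [0.6466 0.0208 0.115 ]
 [0.4276 0.0207 0.115 ]
 [0.4292 0.1797 0.115 ]] [0.53746224 0.10003345 0.115     ] [np.float64(0.2173), np.float64(0.158), np.float64(0.219), np.float64(0.1591)]
yaw -0.004118489643859245
yaw 0.0006319293181314606
yaw 0.0010326829279230512
yaw -0.010028577224787567
bar top [0.59053398 0.10023134 0.15      ] [0.48376763 0.09931942 0.15      ] [0.53715081 0.09977538 0.15      ] 0.10677023663190786 0.008541060794035655
bar scene [0.58844413 0.0980825  0.15      ] [0.48942822 0.09825376 0.15      ] [0.53893617 0.09816813 0.15      ] 0.0990160545819638 -0.001729638667050944
[0.43182483 0.02339902 0.115     ]
[0.64697974 0.02168151 0.115     ]
```

Measured values, checked against the given sizes: case yaw ≈ 0, bay (0.538, 0.100, 0.005), bar (0.538, 0.100, 0.142), and pad (0.491, -0.188) with yaw -0.335. Next I move above the bar with the closing axis along world y.

Emit:
apply_moves(plan=[[[0.05,-0.045,-0.021,0,-0.14],[0.05,-0.09,-0.042,0,-0.28],[0.05,-0.135,-0.063,0,-0.4285],[0.05,-0.18,-0.084,0,-0.4285],[0.05,-0.225,-0.105,0,-0.4285],[0.05,-0.27,-0.126,0,-0.4285],[0.05,-0.315,-0.147,0,-0.4285],[0.05,-0.36,-0.168,0,-0.4285],[0.05,-0.405,-0.189,0,-0.4285],[0.05,-0.4477,-0.2096,0,-0.4285]]])

```text
t: 1.4
tool_pos: [0.5329, 0.1066, 0.206]
tcp_rot: [[-1.0, 0.001, 0.0], [0.001, 1.0, 0.0], [-0.0, 0.0, -1.0]]
force: [1.5, 1.0, 0.8]
gripper_width: 0.592
grasp_force: 0.0
```

Emit:
apply_moves(plan=[[[0.05,0,0,0,0],[0.05,0,0,0,0],[0.05,0,0,0,0]]])

```text
t: 1.7
tool_pos: [0.5312, 0.1091, 0.2059]
tcp_rot: [[-1.0, -0.0, -0.0], [-0.0, 1.0, 0.0], [0.0, 0.0, -1.0]]
force: [-0.2, 1.6, 0.9]
gripper_width: 0.584
grasp_force: 0.0
```

```bash
python3 - <<'E'
from h import *
s=read_state();print(s["t"],s["tool_pos"],s["tcp_rot"].round(3) if hasattr(s["tcp_rot"],"round") else s["tcp_rot"],s["force"])
im=snapshot("wrist");p=camera_params("wrist")
print({k:np.round(v,3).tolist() for k,v in p.items()})
for z in(.115,.15):
    q=proj(np.array([[.538+a,.1+b,z] for a in(-.054,.054) for b in(-.007,.007)]),p);print(q.round(1).tolist())
q=cv2.convexHull(proj(place(BAR[1::2],(.538,.1,0)),p).astype(np.int32));cv2.polylines(im:=im.copy(),[q],True,(255,0,0),1)
q=cv2.convexHull(proj(place(box(.218,.158,.115,.115),(.538,.1,0)),p).astype(np.int32));cv2.polylines(im,[q],True,(255,0,0),1)
cv2.imwrite("pics/w0.png",cv2.cvtColor(im,cv2.COLOR_RGB2BGR))
E
```

```text
1.7 [0.53117488 0.10914365 0.20587851] [[-1. -0. -0.]
 [-0.  1.  0.]
 [ 0.  0. -1.]] [-0.20347128  1.59063213  0.86982637]
{'K': [[273.372, 0.0, 254.051], [0.0, 273.372, 192.764], [0.0, 0.0, 1.0]], 'eye': [0.463, 0.109, 0.375], 'attitude': [[-0.001, 0.965, 0.263], [1.0, 0.001, 0.001], [0.001, 0.263, -0.965]]}
[[236.5, 140.9], [251.4, 140.9], [238.1, 246.3], [251.6, 246.3]]
[[233.8, 144.4], [251.1, 144.4], [236.0, 263.6], [251.3, 263.6]]
```

View pics/w0.png

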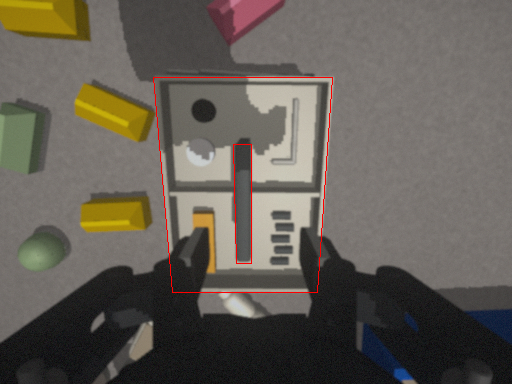

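The wrist view shows the outline lying on the rim and on the bar (column 243, rows 144–263), so the measurement holds. I descend and grip.

Emit:
apply_moves(plan=[[[0.05,-0.007,-0.009,0,0],[0.05,-0.007,-0.009,0.03,0],[0.05,-0.007,-0.009,0.06,0],[0.05,-0.007,-0.009,0.082,0],[0.05,-0.007,-0.009,0.082,0],[0.03,-0.007,-0.009,0.082,0],[0.005,-0.007,-0.009,0.082,0],[0.005,-0.007,-0.009,0.082,0],[0.005,-0.007,-0.009,0.082,0],[0.005,-0.007,-0.009,0.082,0]]])

```text
t: 2.75
tool_pos: [0.5393, 0.0996, 0.1246]
tcp_rot: [[-1.0, 0.0, 0.001], [0.0, 1.0, 0.0], [-0.001, 0.0, -1.0]]
force: [-0.4, 0.6, 5.6]
gripper_width: 0.06
grasp_force: 3.0
```

Emit:
apply_moves(plan=[[[0.005,0,0,0,0],[0.005,0,0,0,0]]])

```text
t: 2.95
tool_pos: [0.5393, 0.0996, 0.1246]
tcp_rot: [[-1.0, 0.0, 0.001], [0.0, 1.0, 0.0], [-0.001, 0.0, -1.0]]
force: [0.3, 0.8, 6.5]
gripper_width: 0.055
grasp_force: 3.3
```

```bash
python3 - <<'E'
from h import *
s=read_state();print(s["t"],s["tool_pos"],s["gripper_width"],s["grasp_force"],s["force"])
a=snapshot("wrist");b=snapshot("scene")
o=np.hstack([cv2.resize(a[150:384,110:400],(400,323)),cv2.resize(b[200:384,190:418],(400,323))])
cv2.imwrite("pics/g0.png",cv2.cvtColor(o,cv2.COLOR_RGB2BGR))
E
```

```text
2.95 [0.53929417 0.09959583 0.12460267] 0.05491075234334578 3.25085414442583 [0.29558278 0.84070221 6.48490636]
```

View pics/g0.png

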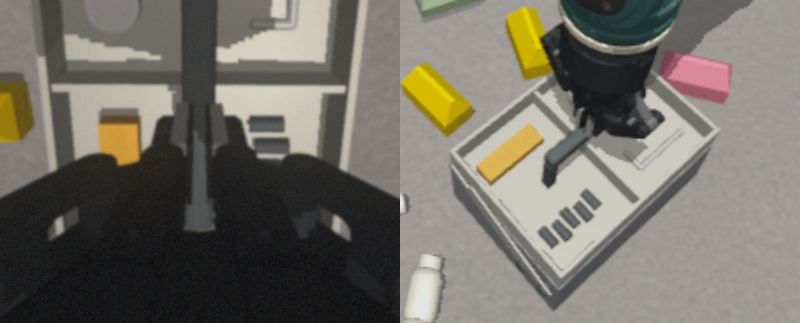

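Emit:
apply_moves(plan=[[[0.0,0,0,0,0],[0.0,0,0,0,0],[0.0,0,0,0,0],[0.0,0,0,0,0]]])

```text
t: 3.45
tool_pos: [0.5392, 0.0995, 0.1244]
tcp_rot: [[-1.0, 0.0, 0.001], [0.0, 1.0, -0.0], [-0.001, -0.0, -1.0]]
force: [0.4, 0.0, 7.8]
gripper_width: -0.002
grasp_force: 3.2
```

```bash
python3 - <<'E'
from h import *
a=snapshot("wrist");b=snapshot("scene")
o=np.hstack([cv2.resize(a[180:360,175:325],(400,480),interpolation=cv2.INTER_CUBIC),cv2.resize(b[240:330,260:335],(400,480),interpolation=cv2.INTER_CUBIC)])
o=np.clip(o.astype(float)*1.8,0,255).astype(np.uint8)
cv2.imwrite("pics/g1.png",cv2.cvtColor(o,cv2.COLOR_RGB2BGR))
p=camera_params("wrist");s=read_state();print(s["tool_pos"])
print(proj(np.array([s["tool_pos"],s["tool_pos"]+np.array([0,0,.0187])]),p), [ (q-[175,180])*[400/150,480/180] for q in proj(np.array([[.592,.093,.15],[.592,.107,.15],[.592,.093,.134],[.5392,.0995,.1244]]),p)])
E
```

```text
[0.53919915 0.09952445 0.12441091]
[[254.10488425 224.40120992]
 [254.13488945 236.24235859]] [array([183.09894116, 371.59906024]), array([243.24637173, 371.54611113]), array([185.36022067, 326.79569947]), array([210.8475344 , 118.38989799])]
```

View pics/g1.png

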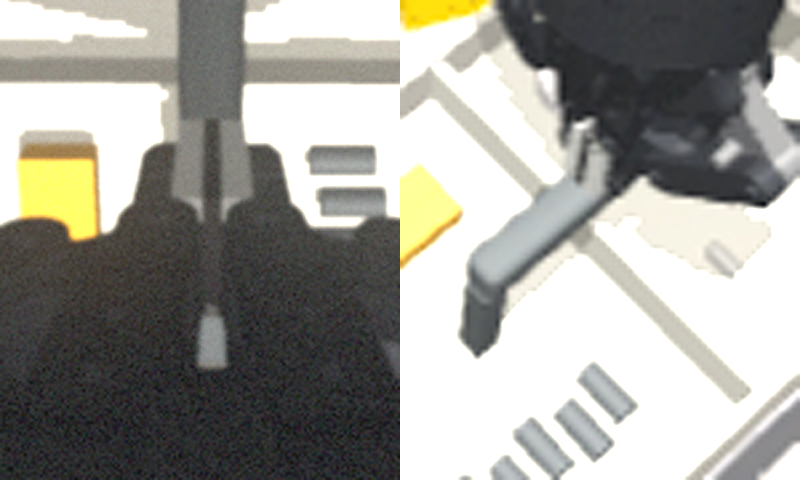

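The jaws report shut with the bar hidden beneath the fingers, so this is not a plain grip on the bar. A small lift along the arc, watching forces, will tell.

Emit:
apply_moves(plan=[[[0.0,0,0.003,-0.007,0],[0.0,0,0.007,-0.015,0],[0.0,0,0.007,-0.015,0],[0.0,0,0.007,-0.015,0]]])

```text
t: 3.95
tool_pos: [0.5389, 0.1067, 0.1391]
tcp_rot: [[-1.0, -0.0, 0.0], [-0.0, 1.0, 0.0], [-0.0, 0.0, -1.0]]
force: [-0.6, 1.4, 0.0]
gripper_width: -0.001
grasp_force: 0.0
```

```bash
python3 - <<'E'
from h import *
s=read_state();print(s["t"],s["tool_pos"],s["gripper_width"],s["grasp_force"],s["force"])
b=snapshot("scene");a=cv2.cvtColor(cv2.imread("pics/scene0.png"),cv2.COLOR_BGR2RGB)
# did the tray move? shift of the left rim corner / near rim
for n,(x,y,w,h) in dict(leftcorner=(205,280,40,40),handle_end=(262,285,26,26),frontcorner=(255,335,40,40)).items():
    r=cv2.matchTemplate(b[y-15:y+h+15,x-15:x+w+15],a[y:y+h,x:x+w],cv2.TM_CCOEFF_NORMED);m=cv2.minMaxLoc(r);print(n,m[1],np.array(m[3])-15)
p=camera_params("scene");q=proj(np.array([[.538,.1,.15],[.538,.107,.165]]),p);print("expected",q[1]-q[0])
E
```

```text
3.95 [0.53888092 0.10672917 0.13905454] -0.0008299946252412578 0.0 [-0.59213629  1.42038275  0.00573431]
leftcorner 0.999412477016449 [0 0]
handle_end 0.999727189540863 [0 0]
frontcorner 0.9995646476745605 [0 0]
expected [ 4.02014139 -1.15748997]
```

The tray has not moved, and the shut fingertips rested on the bar's top (0.150) while the TCP read 0.124. So the real tips end about 25 mm short of the reported TCP. The wrist image agrees: the fingertips' front edge is at row 224, not the 209 that the TCP would give. I go correspondingly lower and check force and opening.

Emit:
apply_moves(plan=[[[0.05,0,-0.007,0,0],[0.05,0,-0.007,0,0],[0.05,0,-0.007,0,0],[0.05,0,-0.007,0.005,0],[0.05,0,-0.007,0.015,0],[0.05,0,-0.007,0.023,0],[0.05,0,-0.007,0.03,0],[0.05,0,-0.007,0.035,0],[0.05,0,-0.007,0.035,0]]])

```text
t: 4.9
tool_pos: [0.5383, 0.0995, 0.1031]
tcp_rot: [[-1.0, 0.0, -0.001], [0.0, 1.0, -0.0], [0.001, -0.0, -1.0]]
force: [-0.2, -0.4, -0.5]
gripper_width: 0.587
grasp_force: 0.0
```

Emit:
apply_moves(plan=[[[0.03,0,0,0,0],[0.01,0,0,0,0],[0.0,0,0,0,0],[0.0,0,0,0,0],[0.0,0,0,0,0],[0.0,0,0,0,0]]])

```text
t: 5.5
tool_pos: [0.539, 0.0993, 0.1043]
tcp_rot: [[-1.0, 0.001, 0.001], [0.001, 1.0, -0.0], [-0.001, -0.0, -1.0]]
force: [-2.2, -2.5, 5.1]
gripper_width: 0.146
grasp_force: 61.5
```

Now it is a real grip: 12.5 mm opening at 61 N. I swing along the arc.

Emit:
apply_moves(plan=[[[0,0,0.0046,-0.01,0],[0,0,0.0102,-0.0194,0],[0,0,0.0167,-0.0283,0],[0,0,0.0241,-0.0365,0],[0,0,0.0322,-0.0439,0],[0,0,0.0411,-0.0504,0],[0,0,0.0506,-0.056,0],[0,0,0.0605,-0.0607,0]]])

```text
t: 6.3
tool_pos: [0.5393, 0.1602, 0.1652]
tcp_rot: [[-1.0, 0.001, 0.001], [0.001, 1.0, -0.0], [-0.001, -0.0, -1.0]]
force: [3.6, -2.5, 0.1]
gripper_width: 0.149
grasp_force: 60.7
```

Emit:
apply_moves(plan=[[[0,0,0.0104,-0.0036,0],[0,0,0.0211,-0.0062,0],[0,0,0.032,-0.0077,0],[0,0,0.0429,-0.0081,0],[0,0,0.0539,-0.0074,0],[0,0,0.0648,-0.0056,0],[0,0,0.0754,-0.0027,0],[0,0,0.0857,0.0012,0],[0,0,0.0955,0.0061,0],[0,0,0.1048,0.0119,0]]])

```text
t: 7.3
tool_pos: [0.5396, 0.2661, 0.1523]
tcp_rot: [[-1.0, 0.0, 0.001], [0.0, 1.0, 0.001], [-0.001, 0.001, -1.0]]
force: [11.2, -2.1, -4.5]
gripper_width: 0.146
grasp_force: 59.8
```

Emit:
apply_moves(plan=[[[0,0,0.0087,0.0068,0],[0,0,0.0166,0.0144,0],[0,0,0.0238,0.0228,0],[0,0,0.027,0.0273,0],[0,0,0.03,0.0318,0],[0,0,0.0328,0.0365,0],[0,0,0.0354,0.0414,0],[0,0,0.037,0.0449,0],[0,0,0.0385,0.0484,0],[0,0,0.0385,0.0484,0]]])

```text
t: 8.3
tool_pos: [0.5399, 0.3034, 0.1044]
tcp_rot: [[-1.0, 0.001, 0.002], [0.001, 1.0, -0.001], [-0.002, -0.001, -1.0]]
force: [10.4, -5.4, 0.7]
gripper_width: 0.148
grasp_force: 60.7
```

The tray rests open. I release it, go up and move over the pad.

Emit:
apply_moves(plan=[[[0.05,0,0,0,0],[0.05,0,0,0,0],[0.05,0,0,0,0],[0.05,0,0,-0.03,0],[0.05,0,0,-0.07,0],[0.05,0,0,-0.11,0]]])

```text
t: 8.9
tool_pos: [0.538, 0.3034, 0.2153]
tcp_rot: [[-1.0, 0.0, -0.002], [0.0, 1.0, -0.0], [0.002, -0.0, -1.0]]
force: [0.7, 0.6, 0.4]
gripper_width: 0.585
grasp_force: 0.0
```

Emit:
apply_moves(plan=[[[0.065,0.005,-0.049,0,0.1],[0.065,0.01,-0.098,0,0.2],[0.065,0.015,-0.147,0,0.335],[0.065,0.02,-0.196,0,0.335],[0.065,0.025,-0.245,0,0.335],[0.065,0.03,-0.294,0,0.335],[0.065,0.035,-0.343,0,0.335],[0.065,0.04,-0.392,0,0.335],[0.065,0.045,-0.441,0,0.335],[0.065,0.049,-0.491,0,0.335]]])

```text
t: 9.9
tool_pos: [0.489, -0.189, 0.2143]
tcp_rot: [[-0.944, 0.329, 0.0], [0.329, 0.944, 0.0], [0.0, 0.0, -1.0]]
force: [1.9, 0.9, 0.1]
gripper_width: 0.758
grasp_force: 0.0
```

Emit:
apply_moves(plan=[[[0.065,0,0,0,0],[0.065,0,0,0,0],[0.065,0,0,0,0]]])

```text
t: 10.2
tool_pos: [0.4896, -0.1865, 0.2142]
tcp_rot: [[-0.945, 0.328, -0.0], [0.328, 0.945, 0.001], [0.0, 0.0, -1.0]]
force: [0.4, -0.2, -0.6]
gripper_width: 0.761
grasp_force: 0.0
```

```bash
python3 - <<'E'
from h import *
s=read_state();print(s["t"],s["tool_pos"],s["tcp_rot"],s["force"])
im=snapshot("wrist");p=camera_params("wrist");v0=(.491,-.188,-.335)
h=cv2.cvtColor(im,cv2.COLOR_RGB2HSV);m=(h[...,0]>35)&(h[...,0]<85)&(h[...,1]>35)&(h[...,2]>40)
uv=proj(np.array([[v0[0],v0[1],.025]]),p)[0];m=near(m,uv);print(uv,m.sum())
v,c=fit(PAD,v0,[(m.astype(np.float32),p)]);print(v,c)
R=np.asarray(s["tcp_rot"]);print("tool shift",R.T@np.array([v[0]-s["tool_pos"][0],v[1]-s["tool_pos"][1],0]),"yaw of tool y-90",np.arctan2(R[1,1],R[0,1])-np.pi/2)
im=im.copy();cv2.polylines(im,[cv2.convexHull(proj(place(PAD,v),p).astype(np.int32))],True,(255,0,0),1)
top=snapshot("top")[90:300,60:340]
cv2.imwrite("pics/w1.png",cv2.cvtColor(np.hstack([cv2.resize(im,(400,300)),cv2.resize(top,(400,300))]),cv2.COLOR_RGB2BGR))
E
```

```text
10.2 [ 0.48964942 -0.18651515  0.21421413] [[-9.44533060e-01  3.28416232e-01 -2.78881519e-04]
 [ 3.28416052e-01  9.44533006e-01  5.45567922e-04]
 [ 4.42586160e-04  4.23717771e-04 -9.99999812e-01]] [ 0.43734625 -0.2289959  -0.59206696]
[253.2421312  172.25786222] 1859
[ 0.48925336 -0.18891662 -0.32593983] 0.9564780592918396
tool shift [-4.14590830e-04 -2.39834312e-03 -1.19971299e-06] yaw of tool y-90 -0.3346263432818857
```

View pics/w1.png

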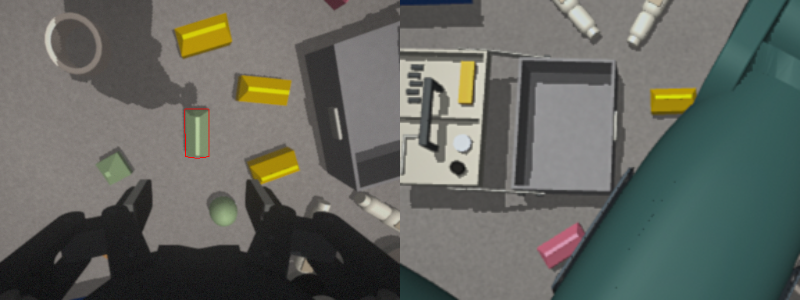

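The wrist fit (outline around the pad at 197,132 in the half view) matches, the tray lies open and the compartment is empty. I descend.

Emit:
apply_moves(plan=[[[0.065,0,-0.002,0.04,0],[0.065,0,-0.002,0.09,0],[0.065,0,-0.002,0.13,0],[0.065,0,-0.002,0.17,0],[0.065,0,-0.002,0.2,0],[0.065,0,-0.002,0.215,0],[0.065,0,-0.002,0.224,0],[0.065,0,-0.002,0.224,0]]])

```text
t: 11.1
tool_pos: [0.4889, -0.1884, -0.0103]
tcp_rot: [[-0.945, 0.328, -0.001], [0.328, 0.945, 0.001], [0.001, 0.0, -1.0]]
force: [-0.8, 0.1, 0.3]
gripper_width: 0.76
grasp_force: 0.0
```

Emit:
apply_moves(plan=[[[0.065,0,0,0.004,0],[0.065,0,0,0.008,0],[0.065,0,0,0.01,0],[0.065,0,0,0.01,0]]])

```text
t: 11.5
tool_pos: [0.489, -0.1894, -0.0197]
tcp_rot: [[-0.944, 0.329, 0.0], [0.329, 0.944, -0.0], [-0.0, -0.0, -1.0]]
force: [-0.6, -0.4, 0.5]
gripper_width: 0.766
grasp_force: 0.0
```

Emit:
apply_moves(plan=[[[0.05,0,0,0,0],[0.035,0,0,0,0],[0.02,0,0,0,0],[0.02,0,0,0,0],[0.02,0,0,0,0],[0.02,0,0,0,0]]])

```text
t: 12.1
tool_pos: [0.4892, -0.1895, -0.0192]
tcp_rot: [[-0.944, 0.329, 0.001], [0.329, 0.944, -0.0], [-0.001, -0.0, -1.0]]
force: [-2.8, 0.2, 6.5]
gripper_width: 0.455
grasp_force: 61.5
```

The grip reads 38.9 mm, so it is the pad. I lift it and carry it over the compartment.

Emit:
apply_moves(plan=[[[0.02,0,0,-0.02,0],[0.02,0,0,-0.06,0],[0.02,0,0,-0.1,0],[0.02,0,0,-0.14,0],[0.02,0,0,-0.15,0]]])

```text
t: 12.6
tool_pos: [0.4904, -0.1902, 0.1341]
tcp_rot: [[-0.944, 0.329, 0.005], [0.329, 0.944, -0.003], [-0.005, -0.001, -1.0]]
force: [0.5, 0.2, -3.2]
gripper_width: 0.454
grasp_force: 61.3
```

Emit:
apply_moves(plan=[[[0.02,0.006,0.036,0,-0.08],[0.02,0.012,0.072,0,-0.16],[0.02,0.018,0.108,0,-0.24],[0.02,0.025,0.145,0,-0.335],[0.02,0.031,0.181,0,-0.335],[0.02,0.037,0.217,0,-0.335],[0.02,0.043,0.253,0,-0.335],[0.02,0.047,0.275,0,-0.335],[0.02,0.049,0.2894,0,-0.335],[0.02,0.049,0.2894,0,-0.335]]])

```text
t: 13.6
tool_pos: [0.5379, 0.1012, 0.1296]
tcp_rot: [[-1.0, -0.001, -0.001], [-0.001, 1.0, 0.0], [0.001, 0.0, -1.0]]
force: [-0.7, -0.5, -1.5]
gripper_width: 0.455
grasp_force: 61.4
```

Emit:
apply_moves(plan=[[[0.02,0,0,0,0],[0.02,0,0,0,0]]])

```text
t: 13.8
tool_pos: [0.5378, 0.0991, 0.1301]
tcp_rot: [[-1.0, 0.001, -0.0], [0.001, 1.0, -0.0], [0.0, -0.0, -1.0]]
force: [-0.3, 0.0, -2.3]
gripper_width: 0.456
grasp_force: 61.4
```

Emit:
apply_moves(plan=[[[0.02,0,0,0.03,0],[0.02,0,0,0.06,0],[0.02,0,0,0.09,0],[0.02,0,0,0.115,0],[0.02,0,0,0.13,0],[0.02,0,0,0.138,0],[0.02,0,0,0.142,0],[0.02,0,0,0.1435,0],[0.02,0,0,0.1435,0]]])

```text
t: 14.7
tool_pos: [0.5384, 0.0999, -0.0127]
tcp_rot: [[-1.0, 0.001, 0.001], [0.001, 1.0, 0.0], [-0.001, 0.0, -1.0]]
force: [0.1, 0.5, -2.5]
gripper_width: 0.455
grasp_force: 61.3
```

Emit:
apply_moves(plan=[[[0.02,0,0,0.001,0],[0.02,0,0,0.002,0],[0.02,0,0,0.002,0]]])

```text
t: 15.0
tool_pos: [0.5385, 0.1, -0.0143]
tcp_rot: [[-1.0, 0.0, 0.001], [0.0, 1.0, -0.0], [-0.001, -0.0, -1.0]]
force: [-1.8, -0.2, 9.6]
gripper_width: 0.45
grasp_force: 62.7
```

The pad is in contact with the floor. I release it and lift clear.

Emit:
apply_moves(plan=[[[0.05,0,0,0,0],[0.06,0,0,0,0],[0.06,0,0,-0.001,0],[0.06,0,0,-0.02,0],[0.06,0,0,-0.06,0],[0.06,0,0,-0.11,0],[0.06,0,0,-0.16,0],[0.06,0,0,-0.21,0],[0.06,0,0,-0.23,0],[0.06,0,0,-0.23,0]]])

```text
t: 16.0
tool_pos: [0.5394, 0.1001, 0.2179]
tcp_rot: [[-1.0, 0.0, 0.005], [0.0, 1.0, 0.0], [-0.005, 0.0, -1.0]]
force: [-0.0, 0.2, -0.5]
gripper_width: 0.695
grasp_force: 0.0
```

```bash
python3 - <<'E'
from h import *
s=read_state();print(s["t"],s["tool_pos"],s["force"])
im=snapshot("wrist");p=camera_params("wrist")
h=cv2.cvtColor(im,cv2.COLOR_RGB2HSV);m=(h[...,0]>35)&(h[...,0]<85)&(h[...,1]>35)&(h[...,2]>40)
P=PAD+[0,0,.005];uv=proj(np.array([[.538,.1,.03]]),p)[0];m=near(m,uv);print(uv,m.sum())
v,c=fit(P,(.538,.1,0),[(m.astype(np.float32),p)]);print(v,c)
im=im.copy();cv2.polylines(im,[cv2.convexHull(proj(place(P,v),p).astype(np.int32))],True,(255,0,0),1)
cv2.imwrite("pics/w2.png",cv2.cvtColor(im,cv2.COLOR_RGB2BGR))
E
```

```text
16.0 [0.53936853 0.10009061 0.21789834] [-0.01140349  0.16115016 -0.47651516]
[253.89234721 170.68042645] 1833
[ 0.53661378  0.09976632 -0.00919874] 0.937877893447876
```

View pics/w2.png

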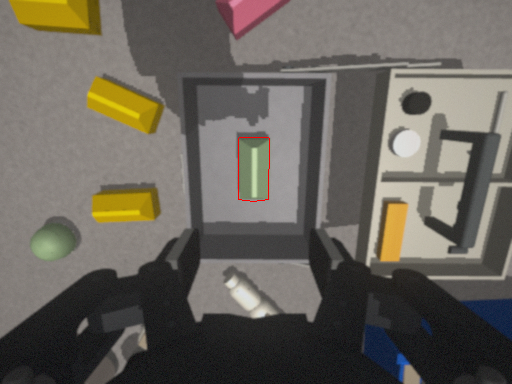

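The pad stands upright in the middle of the compartment (253,168), and the tray is still open on the right with its bar at (475,190). Now back to the bar.

Emit:
apply_moves(plan=[[[0.05,0,0.045,0,0],[0.05,0,0.09,0,0],[0.05,0,0.135,0,0],[0.05,0,0.175,0,0],[0.05,0,0.2033,0,0],[0.05,0,0.2033,0,0],[0.05,0,0.2033,0.03,0],[0.05,0,0.2033,0.07,0],[0.05,0,0.2033,0.1,0],[0.05,0,0.2033,0.1,0]]])

```text
t: 17.05
tool_pos: [0.5354, 0.3017, 0.1102]
tcp_rot: [[-1.0, 0.001, -0.007], [0.001, 1.0, -0.003], [0.007, -0.003, -1.0]]
force: [-0.9, -0.5, -0.4]
gripper_width: 0.586
grasp_force: 0.0
```

Emit:
apply_moves(plan=[[[0.05,0,0,0,0],[0.05,0,0,0,0]]])

```text
t: 17.25
tool_pos: [0.5388, 0.3034, 0.1163]
tcp_rot: [[-1.0, 0.001, 0.002], [0.001, 1.0, 0.001], [-0.002, 0.001, -1.0]]
force: [0.8, -0.4, -0.5]
gripper_width: 0.583
grasp_force: 0.0
```

Emit:
apply_moves(plan=[[[0.05,0,0,0.006,0],[0.05,0,0,0.012,0],[0.05,0,0,0.012,0],[0.03,0,0,0.012,0],[0.01,0,0,0.012,0],[0,0,0,0.012,0],[0,0,0,0.012,0],[0,0,0,0.012,0],[0,0,0,0.012,0]]])

```text
t: 18.15
tool_pos: [0.5382, 0.3034, 0.1031]
tcp_rot: [[-1.0, 0.0, 0.0], [0.0, 1.0, 0.0], [-0.0, 0.0, -1.0]]
force: [-1.7, -0.8, 5.0]
gripper_width: 0.153
grasp_force: 61.6
```

Gripped again. I swing back along the arc.

Emit:
apply_moves(plan=[[[0,0,-0.0031,-0.007,0],[0,0,-0.0085,-0.0166,0],[0,0,-0.0147,-0.0256,0],[0,0,-0.0219,-0.034,0],[0,0,-0.0298,-0.0416,0],[0,0,-0.0385,-0.0484,0],[0,0,-0.0478,-0.0542,0],[0,0,-0.0576,-0.0591,0],[0,0,-0.0679,-0.063,0],[0,0,-0.0785,-0.0659,0]]])

```text
t: 19.15
tool_pos: [0.5377, 0.224, 0.1696]
tcp_rot: [[-1.0, 0.0, 0.0], [0.0, 1.0, 0.0], [-0.0, 0.0, -1.0]]
force: [-3.0, 2.5, 2.6]
gripper_width: 0.147
grasp_force: 61.3
```

Emit:
apply_moves(plan=[[[0,0,-0.0109,-0.0018,0],[0,0,-0.0219,-0.0025,0],[0,0,-0.0328,-0.0021,0],[0,0,-0.0437,-0.0006,0],[0,0,-0.0544,0.002,0],[0,0,-0.0648,0.0056,0],[0,0,-0.0747,0.0103,0],[0,0,-0.0842,0.0159,0],[0,0,-0.0931,0.0224,0],[0,0,-0.1012,0.0298,0]]])

```text
t: 20.15
tool_pos: [0.537, 0.1221, 0.1384]
tcp_rot: [[-1.0, 0.001, -0.002], [0.001, 1.0, -0.001], [0.002, -0.001, -1.0]]
force: [-4.0, 0.0, -1.8]
gripper_width: 0.151
grasp_force: 60.7
```

Emit:
apply_moves(plan=[[[0,0,-0.0038,0.004,0],[0,0,-0.0074,0.0082,0],[0,0,-0.0107,0.0125,0],[0,0,-0.0139,0.0171,0],[0,0,-0.0168,0.0217,0],[0,0,-0.0195,0.0265,0],[0,0,-0.021,0.0295,0],[0,0,-0.0224,0.0325,0],[0,0,-0.0233,0.0345,0],[0,0,-0.0241,0.0365,0]]])

```text
t: 21.15
tool_pos: [0.5371, 0.0992, 0.1025]
tcp_rot: [[-1.0, 0.0, -0.001], [0.0, 1.0, 0.0], [0.001, 0.0, -1.0]]
force: [-14.1, 3.9, 28.5]
gripper_width: 0.149
grasp_force: 65.0
```

Emit:
apply_moves(plan=[[[0,0,0,0,0],[0,0,0,0,0]]])

```text
t: 21.35
tool_pos: [0.537, 0.0993, 0.1029]
tcp_rot: [[-1.0, 0.0, -0.001], [0.0, 1.0, -0.0], [0.001, -0.0, -1.0]]
force: [-10.6, 0.1, 11.9]
gripper_width: 0.147
grasp_force: 62.6
```

The tray is seated. I release it and retreat straight up.

Emit:
apply_moves(plan=[[[0.03,0,0,0,0],[0.05,0,0,0,0],[0.05,0,0,0,0],[0.05,0,0,-0.03,0],[0.05,0,0,-0.07,0],[0.05,0,0,-0.12,0],[0.05,0,0,-0.15,0],[0.05,0.05,0,-0.15,0],[0.05,0.1,0,-0.15,0],[0.05,0.1,0,-0.15,0]]])

```text
t: 22.35
tool_pos: [0.433, 0.0997, 0.2528]
tcp_rot: [[-1.0, -0.001, -0.001], [-0.001, 1.0, -0.0], [0.001, -0.0, -1.0]]
force: [0.4, -0.1, 0.3]
gripper_width: 0.584
grasp_force: 0.0
```

```bash
python3 - <<'E'
from h import *
s=read_state();print(s["t"],s["tool_pos"],s["force"])
b=snapshot("scene");a=cv2.cvtColor(cv2.imread("pics/scene0.png"),cv2.COLOR_BGR2RGB)
for n,(x,y,w,h) in dict(leftcorner=(205,280,40,40),handle_end=(262,285,26,26),frontcorner=(255,335,40,40),right=(330,270,40,40)).items():
    r=cv2.matchTemplate(b[y-12:y+h+12,x-12:x+w+12],a[y:y+h,x:x+w],cv2.TM_CCOEFF_NORMED);m=cv2.minMaxLoc(r);print(n,m[1],np.array(m[3])-12)
E
```

```text
22.35 [0.43296027 0.09967107 0.25282445] [ 0.44728758 -0.13501649  0.26103952]
leftcorner 0.9997968077659607 [0 0]
handle_end 0.9999129176139832 [0 0]
frontcorner 0.9998586177825928 [0 0]
right 0.9997898936271667 [0 0]
```

The tray is back in its closed pose to the pixel, and the robot touches nothing.

```bash
python3 -c "from rig import *;print(close_job())"
```

```text
the job is handed in; nothing more can be done
None
```

The green ridge pad stands upright in the compartment, the tray is lowered and fully closed over it, and the job was handed in at about 22 s.

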